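# Cover the funnel's side of the pantry caddy

## Robot

A 6-joint arm with a two-finger parallel gripper is mounted at the origin on the work surface. World frame = base frame: x ahead of the robot, y to its left, z up, the work surface at z = 0. Lengths are in m, angles in rad, forces in N, time in s.
With the tool pointing down it reaches from about 0.375 to 0.975 m from the base axis. Payload 3.8 kg.
Tool frame: the origin (TCP) lies at the very end of the fingers, on their centre line; the grasp point (between the pads) lies 19 mm behind it; z points along the fingers, y is the line along which they close (so a half turn about z gives the same grasp; the last joint's range is limited). The gripper opens to 85 mm and grips with 20 to 120 N. Pads are 22 mm wide; open, the fingers measure 114 mm over their backs; the gripper's body (76 mm by 85 mm) begins 54 mm behind the grasp point. The pads swing forward as they close: fully open they stand 13 mm farther back than shut.
Start: joints at [1.065, 0.264, 1.604, -0, 1.274, -0.037], TCP at [0.305, 0.602, 0.231] pointing down, gripper open.
Joint ranges: [-2.63, 2.63], [-0.94, 2.18], [0.31, 2.57], [-1.31, 4.45], [0, 2.66], [-2.55, 2.55]. Speed limits (rad/s): [2.57, 2.57, 3.14, 3.14, 3.14, 3.14].

## Interface

Orientations are given as a rotation vector (axis times angle).
In Python, from workcell import bot, vision gives the robot as it stands. The module is installed in compiled form; this text tells all that it offers.
- The arm moves only by the tool play_rows, never from a script. Its argument "moves" is a list that holds one entry, the list of rows, each a list of 7 numbers: the turn, a rotation vector about the tool's x, y, z as a fraction of full scale, then the shift along the tool's x, y, z as a fraction of full scale, then the finger opening in mm, from 0 to 85.4. In form: [[[ax, ay, az, x, y, z, jaw], ...]]. A call has 1 to 5 rows; each row shifts and turns the commanded pose from where the row before left it, along the tool's axes as they then stand; what a row does not reach is not made up. Full scale, the value 1, is 0.1 m for a shift and 0.5 rad for a turn. A row lasts 1/12 s, in which the tool goes at most 41.7 mm and 7.16 degrees, less where a joint would pass 70% of its speed; a pose out of reach is approached as far as the arm can. A call with a number of a shift or a turn outside -1 to 1 is refused whole. A call with a gripper value outside its range is refused whole. The fingers move at their own pace and stop on an object; "newtons" is the grip in N (left out, the last holds). Time passes only in rows, so rows that do not move let the fingers close. It gives the time, the measured TCP pose, the force, the opening and the grip force at its end, in the units of the state.
- bot.read_state(): the state, without advancing time (a new reading comes with each control period).
- vision.read_camera(name): name is "side" or "top"; returns a dict with "image" (384x512x3 uint8, red, green, blue), "depth" (384x512 float32, m along the optical axis (not along the pixel's ray), 0 where there is no reading), "K" (3x3 intrinsics, pixels), "R" (3x3) and "t" (3): a world point X has camera coordinates R X + t. Camera axes: x right, y down, z forward; pixel columns grow to the right and rows downward; lengths in m; the calibration is good to about 2 mm. A picture is of the moment at which its call begins.
- bot.finish_job(): hands the job in; it is judged then, once.
The state is a dict: "time": time; "q": joint angles; "joint_vel": joint speeds; "joint_torque": joint torques, N m; "tool_pos": TCP position; "tcp_rot": TCP orientation; "wrist_force": force on the tool from outside, world axes, zero at the start; "torque": the same for the moment, N m; "width": opening from 0.0 (shut) to 1.0 (fully open); "grip_force": force on a finger pad.
Only numpy, scipy, OpenCV 4.12 (cv2) and the standard library are available. Lean on these libraries where they do the work, as an engineer would, in place of code of your own. Each camera call takes 0.05 s, during which the arm holds its last target. There are 200 camera calls.

## Task

Keep the laundry lint off the steel funnel: find which of the caddy's two compartments the funnel stands in and slide the caddy's lid fully home over that one, so that the compartment with the clothes pegs is left open. Leave the funnel and the pegs where they lie and do not disturb the canister, the spice jar or the trivet.

Things in the scene. Friction and masses are not known exactly. Their poses are not given: they have to be found in the camera images.
- caddy: Open white laminate box fixed to the shelf, 150 (its x) x 320 (its y) x 106 mm high over its end stops, 109 mm over the guide rails along its long sides. Origin: centre of its underside. A divider at its y = 0 makes two compartments, each 134 x 148 mm inside, floor 8 mm above the origin. One sliding lid, 140 (x) x 154 (y) mm, covers one compartment at a time; lid top 104 mm above the origin.
- caddy_lid (a joint): Slide of the pale wooden lid along the caddy's y: the y of the lid's centre in the caddy's frame, m. +0.075 = fully home over the +y compartment, -0.075 = fully home over the -y compartment, 0 = half over each. Stiff by about 2 N; stays where it is left.
- lid_handle (a point): Top centre of the dark wooden batten handle on the middle of the lid: 80 mm long along the caddy's x, 16 mm thick along its y, standing 30 mm above the lid's top; this point is 134 mm above the shelf.
- funnel: Stainless steel funnel standing mouth down in one of the compartments, mouth 70 mm across, 72 mm high, spout up. Origin: centre of the mouth, on the compartment's floor.
- peg_a: Orange clothes peg, 72 mm long (its y), 13 mm wide, 10 mm high, lying in the other compartment. Origin: centre of its underside.
- peg_b: The second orange clothes peg, alike, lying beside the first.
- canister: White ceramic canister with twist cap, 104 mm across, 158 mm high, on the shelf beside the caddy. Origin: centre of its underside. Not to be disturbed.
- spice_jar: Glass spice jar, 48 mm across, 95 mm high. Origin: centre of its underside. Not to be disturbed.
- trivet: Round black silicone trivet, 150 mm across, 9 mm thick, flat on the shelf. Origin: centre of its underside. Not to be disturbed.

How it is judged:
At the end, for the whole second after the job is handed in: The lid is within 6 mm of fully home over the compartment that holds the funnel, and both pegs are still in the other, open compartment (((y of funnel in the frame of caddy above 0.03 m and y of each of peg_a, peg_b in the frame of caddy below -0.03 m and value of joint caddy_lid above 0.069 m) or (y of funnel in the frame of caddy below -0.03 m and y of each of peg_a, peg_b in the frame of caddy above 0.03 m and value of joint caddy_lid below -0.069 m))); the robot touches nothing.
It fails at once if the funnel or a peg is moved by more than 30 mm (distance of any of funnel, peg_a, peg_b from where it was at the start of the episode above 0.03 m).
It fails at once if the canister, spice jar or trivet is moved by more than 20 mm or the canister or jar is tipped (distance of any of canister, spice_jar, trivet from where it was at the start of the episode above 0.02 m or angle between any of canister, spice_jar's own z axis and vertical above 0.3 rad).
It also fails if it takes over 32 s, if anything falls off the work surface, if the arm or the gripper's body presses on something with over 40 N, if the wrist force passes 120 N, or if a joint passes its speed limit or range.

## Working session

There is one attempt and no reset: what is moved stays moved. The work goes in short steps, Python scripts to look and compute and a tool call to move; the robot and the scene stay as the last step left them, time stands still between calls to the robot, and variables do not carry over. Pictures are saved under pics/ and viewed, at most 10 in all, crops included, and the job is handed in when it is done.

Besides the shell and the picture viewer there is one more tool, called after "Emit:" by a JSON object that holds its "fn" and its "kwargs", one argument or row to a line. play_rows: Moves the arm, as the interface text tells. Its arguments: {"type":"object","properties":{"moves":{"type":"array","items":{"type":"array","items":{"type":"array","items":{"type":"number"}}}},"newtons":{"type":"number"}},"required":["moves"]}

```bash
mkdir -p pics; python3 - <<'E'
from workcell import bot, vision
import cv2,numpy as np,pickle
d={n:vision.read_camera(n) for n in("top","side")}
pickle.dump(d,open("d.pkl","wb"))
for n in d: cv2.imwrite(f"pics/{n}0.png",d[n]["image"][:,:,::-1]); print(n,d[n]["K"].tolist(),d[n]["R"].round(3).tolist(),d[n]["t"])
print(bot.read_state())
E
```

```text
top [[404.6142699599185, 0.0, 258.70803165360195], [0.0, 404.6142699599185, 194.27059271041074], [0.0, 0.0, 1.0]] [[0.006, -1.0, -0.003], [-0.996, -0.005, -0.086], [0.086, 0.004, -0.996]] [-0.00624436  0.57537641  1.13947043]
side [[485.28602225119215, 0.0, 251.14336447325454], [0.0, 485.28602225119215, 192.2382811883972], [0.0, 0.0, 1.0]] [[0.706, -0.708, 0.015], [-0.423, -0.438, -0.793], [0.568, 0.554, -0.609]] [-0.42435816  0.33373079  1.18620482]
{'time': 0.1, 'q': array([ 1.06509715e+00,  2.64705343e-01,  1.60525415e+00,  1.40101298e-05,
        1.27373633e+00, -3.69117171e-02]), 'joint_vel': array([ 4.40896007e-05, -2.24974250e-03, -2.71830285e-03,  1.91671302e-03,
        1.00984454e-03, -2.93598919e-04]), 'joint_torque': array([ 4.46604663e-04, -5.16706467e+01, -3.68591094e+01,  1.19718570e-04,
        6.34144453e-03,  2.59814740e-06]), 'tool_pos': array([0.30464297, 0.60158076, 0.23005897]), 'tcp_rot': array([-0.72951739, -3.05512301,  0.00317659]), 'wrist_force': array([-0.6552932 ,  0.18049346,  0.13474811]), 'torque': array([ 0.0521786 , -0.03644596, -0.02864717]), 'grip_force': 0.0, 'width': 1.000732140951478}
```

View pics/top0.png

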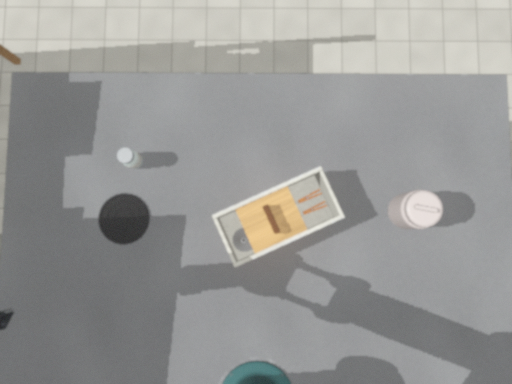

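View pics/side0.png

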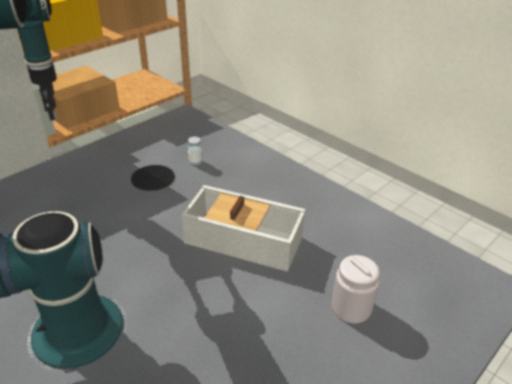

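The top view shows the funnel in the left compartment (243,240), the pegs in the right one (312,203), and the lid half-way with its dark handle at about (272,219). The canister is at (422,209). The side view agrees.

```bash
cat > h.py <<'E'
import cv2,numpy as np
def ray(c,uv,z):
    uv=np.atleast_2d(uv).astype(float)
    r=np.c_[uv,np.ones(len(uv))]@np.linalg.inv(c["K"]).T@c["R"]; o=-c["R"].T@c["t"]
    return o+r*((z-o[2])/r[:,2])[:,None]
def comps(m,amin):
    n,l,s,ce=cv2.connectedComponentsWithStats(m.astype(np.uint8))
    return [(l==i) for i in range(1,n) if s[i,4]>=amin]
def rect(c,m,z):
    ct=max(cv2.findContours(m.astype(np.uint8),cv2.RETR_EXTERNAL,cv2.CHAIN_APPROX_NONE)[0],key=len)[:,0]
    return cv2.minAreaRect((ray(c,ct,z)[:,:2]*1000).astype(np.float32))
def cloud(c):
    v,u=np.mgrid[:384,:512]; d=c["depth"]
    P=np.stack([u,v,np.ones_like(u)],-1)@np.linalg.inv(c["K"]).T*d[...,None]
    return (P-c["t"])@c["R"]
E
python3 - <<'E'
import pickle; from h import *
d=pickle.load(open("d.pkl","rb")); c=d["top"]; P=cloud(c); 
roi=np.zeros((384,512),bool); roi[160:275,205:350]=1
hsv=cv2.cvtColor(c["image"],cv2.COLOR_RGB2HSV); H,S,V=[hsv[...,i] for i in range(3)]
top=roi&(P[...,2]>.09)&(P[...,2]<.118)
print("caddy",rect(c,top,.107), "from pts",cv2.minAreaRect((P[top][:,:2]*1000).astype(np.float32)))
hd=roi&(P[...,2]>.125)
print("handle depth",hd.sum(),P[hd].mean(0) if hd.any() else 0, rect(c,hd,.134))
lid=roi&(S>90)&(V>120)&(H<30)
m=max(comps(lid,30),key=np.sum); print("lid",m.sum(),rect(c,m,.104))
dk=roi&(S>90)&(V<120)&(H<30)
for m in comps(dk,20): v,u=np.where(m); print("dark",m.sum(),u.mean(),v.mean(),ray(c,[u.mean(),v.mean()],.134),rect(c,m,.134))
cv2.imwrite("pics/c0.png",cv2.resize(c["image"][155:280,200:355,::-1],None,fx=4,fy=4,interpolation=cv2.INTER_CUBIC))
E
```

```text
caddy ((510.4088439941406, -53.592132568359375), (150.09881591796875, 319.9626159667969), 24.66742515563965) from pts ((510.51812744140625, -53.82777404785156), (150.23085021972656, 320.3824157714844), 24.665006637573242)
handle depth 263 [ 0.49414492 -0.0273532   0.43251604] ((501.718017578125, -35.30186462402344), (78.80056762695312, 16.050003051757812), 24.227947235107422)
lid 2515 ((502.42022705078125, -35.72077941894531), (121.80979919433594, 148.73455810546875), 24.67318344116211)
```

View pics/c0.png

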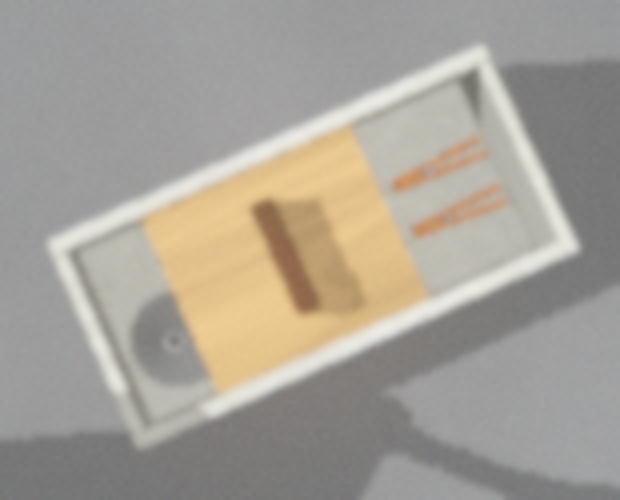

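```bash
cat > w.py <<'E'
import sys,numpy as np
from workcell import bot
from scipy.spatial.transform import Rotation as T
s=bot.read_state(); R=T.from_rotvec(s["tcp_rot"]).as_matrix()
g=np.array([float(a) for a in sys.argv[1:4]])
a=np.radians(24.6); u=np.array([-np.sin(a),np.cos(a),0])
print("R",R.round(3).tolist()); print("pos",s["tool_pos"].round(4),"w",s["width"],"grip",s["grip_force"],"F",s["wrist_force"],"t",s["time"])
print("shift tool (fs)",(R.T@(g-s["tool_pos"])/.1).round(3))
for sg in(1,-1):
    y=sg*u; z=np.array([0,0,-1.]); W=np.c_[np.cross(y,z),y,z]; print("turn fs",(T.from_matrix(R.T@W).as_rotvec()/.5).round(3),"q6",s["q"][5])
    print("  shift in goal frame",(W.T@(g-s["tool_pos"])/.1).round(3),"u",(W.T@u).round(3))
E
python3 w.py .5017 -.0353 .108
```

```text
R [[-0.892, 0.452, -0.001], [0.452, 0.892, -0.002], [0.0, -0.002, -1.0]]
pos [0.3046 0.6016 0.2301] w 1.000732140951478 grip 0.0 F [-0.6552932   0.18049346  0.13474811] t 0.1
shift tool (fs) [-4.636 -4.789  1.23 ]
turn fs [-0.004 -0.002 -1.796] q6 -0.036911717073738755
  shift in goal frame [ 0.859 -6.611  1.221] u [0. 1. 0.]
turn fs [-2.000e-03  5.000e-03  4.487e+00] q6 -0.036911717073738755
  shift in goal frame [-0.859  6.611  1.221] u [-0. -1.  0.]
```

Emit:
{"fn": "play_rows", "kwargs": {
  "moves": [
    [[0, 0, 0, -0.31, -0.32, 0, 85], [0, 0, 0, -0.31, -0.32, 0, 85], [0, 0, 0, -0.31, -0.32, 0, 85], [0, 0, 0, -0.31, -0.32, 0, 85], [0, 0, 0, -0.31, -0.32, 0, 85]]
  ],
  "newtons": 30
}}

```text
time: 0.52
tool_pos: [0.3665, 0.4012, 0.2306]
tcp_rot: [-0.728, -3.056, 0.002]
wrist_force: [2.0, -0.3, 0.5]
width: 0.991
grip_force: 0.0
```

Emit:
{"fn": "play_rows", "kwargs": {
  "moves": [
    [[0, 0, 0, -0.31, -0.32, 0, 85], [0, 0, 0, -0.31, -0.32, 0, 85], [0, 0, 0, -0.31, -0.32, 0, 85], [0, 0, 0, -0.31, -0.32, 0, 85], [0, 0, 0, -0.31, -0.32, 0, 85]]
  ]
}}

```text
time: 0.93
tool_pos: [0.4281, 0.2022, 0.231]
tcp_rot: [-0.729, -3.056, 0.0]
wrist_force: [0.3, 0.3, -0.0]
width: 0.996
grip_force: 0.0
```

Emit:
{"fn": "play_rows", "kwargs": {
  "moves": [
    [[0, 0, 0, -0.31, -0.32, 0, 85], [0, 0, 0, -0.31, -0.32, 0, 85], [0, 0, 0, -0.31, -0.32, 0, 85], [0, 0, 0, -0.31, -0.32, 0, 85], [0, 0, 0, -0.31, -0.32, 0, 85]]
  ]
}}

```text
time: 1.35
tool_pos: [0.4899, 0.0032, 0.2311]
tcp_rot: [-0.73, -3.055, -0.0]
wrist_force: [0.6, 0.8, -0.2]
width: 0.994
grip_force: 0.0
```

Emit:
{"fn": "play_rows", "kwargs": {
  "moves": [
    [[0, 0, -0.2, 0, 0, 0, 85], [0, 0, -0.2, 0, 0, 0, 85], [0, 0, -0.2, 0, 0, 0, 85], [0, 0, -0.2, 0, 0, 0, 85], [0, 0, -0.2, 0, 0, 0, 85]]
  ]
}}

```text
time: 1.77
tool_pos: [0.4897, 0.0049, 0.2307]
tcp_rot: [0.055, -3.14, -0.0]
wrist_force: [-0.0, -0.0, 0.3]
width: 0.997
grip_force: 0.0
```

Emit:
{"fn": "play_rows", "kwargs": {
  "moves": [
    [[0, 0, -0.2, 0, 0, 0, 85], [0, 0, -0.2, 0, 0, 0, 85], [0, 0, -0.2, 0, 0, 0, 85], [0, 0, -0.2, 0, 0, 0, 85], [0, 0, 0, 0, 0, 0, 85]]
  ]
}}

```text
time: 2.18
tool_pos: [0.4897, 0.0052, 0.2308]
tcp_rot: [0.676, -3.067, -0.0]
wrist_force: [-0.6, -0.1, 0.2]
width: 0.994
grip_force: 0.0
```

```bash
python3 w.py .5017 -.0353 .108
```

```text
R [[-0.907, -0.42, -0.001], [-0.42, 0.907, 0.0], [0.001, 0.0, -1.0]]
pos [0.4897 0.0052 0.2308] w 0.9938310448897639 grip 0.0 F [-0.57726044 -0.0993595   0.15674508] t 2.1833
shift tool (fs) [ 0.06  -0.419  1.228]
turn fs [ 0.001 -0.002  0.009] q6 -2.044637826289689
  shift in goal frame [ 0.06  -0.419  1.228] u [0. 1. 0.]
turn fs [ 3.000e-03  1.000e-03 -6.275e+00] q6 -2.044637826289689
  shift in goal frame [-0.06   0.419  1.228] u [-0. -1.  0.]
```

Emit:
{"fn": "play_rows", "kwargs": {
  "moves": [
    [[0, 0, 0, 0.03, -0.21, 0, 85], [0, 0, 0, 0.03, -0.21, 0, 85], [0, 0, 0, 0, 0, 0.3, 85], [0, 0, 0, 0, 0, 0.3, 85], [0, 0, 0, 0, 0, 0.2, 85]]
  ]
}}

```text
time: 2.6
tool_pos: [0.501, -0.0358, 0.1489]
tcp_rot: [0.665, -3.068, -0.001]
wrist_force: [0.4, 0.1, -0.3]
width: 0.999
grip_force: 0.0
```

Emit:
{"fn": "play_rows", "kwargs": {
  "moves": [
    [[0, 0, 0, 0, 0, 0.2, 85], [0, 0, 0, 0, 0, 0.2, 85], [0, 0, 0, 0, 0, 0, 85], [0, 0, 0, 0, 0, 0, 85], [0, 0, 0, 0, 0, 0, 85]]
  ]
}}

```text
time: 3.02
tool_pos: [0.5028, -0.0355, 0.1122]
tcp_rot: [-0.67, 3.068, -0.001]
wrist_force: [0.2, -0.2, 1.0]
width: 0.996
grip_force: 0.0
```

```bash
python3 w.py .5017 -.0353 .11; python3 - <<'E'
from workcell import vision; import cv2
a=vision.read_camera("side")["image"][150:290,150:330,::-1]
cv2.imwrite("pics/s1.png",cv2.resize(a,None,fx=4,fy=4,interpolation=cv2.INTER_CUBIC))
E
```

```text
R [[-0.909, -0.417, 0.001], [-0.417, 0.909, -0.0], [-0.001, -0.001, -1.0]]
pos [ 0.5028 -0.0355  0.1122] w 0.9957175038668461 grip 0.0 F [ 0.23812943 -0.24348381  1.03902526] t 3.0167
shift tool (fs) [0.009 0.006 0.022]
turn fs [-0.001  0.002  0.002] q6 -2.1207774595175413
  shift in goal frame [0.009 0.006 0.022] u [0. 1. 0.]
turn fs [-3.000e-03 -2.000e-03 -6.282e+00] q6 -2.1207774595175413
  shift in goal frame [-0.009 -0.006  0.022] u [-0. -1.  0.]
```

View pics/s1.png

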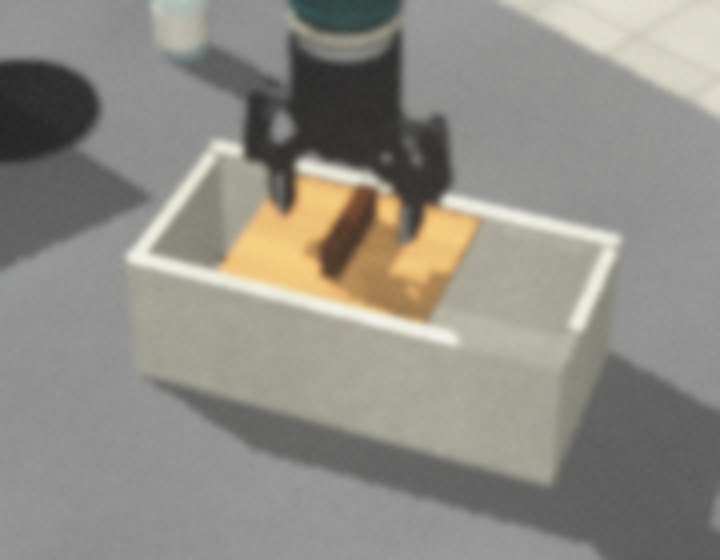

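The picture shows the two open fingers straddling the dark handle at about (348,235) in the crop, clear of the lid and rails. Next I close the gripper.

Emit:
{"fn": "play_rows", "kwargs": {
  "moves": [
    [[0, 0, 0, 0, 0, 0, 5], [0, 0, 0, 0, 0, 0, 5], [0, 0, 0, 0, 0, 0, 5], [0, 0, 0, 0, 0, 0, 5], [0, 0, 0, 0, 0, 0, 5]]
  ],
  "newtons": 30
}}

```text
time: 3.48
tool_pos: [0.5024, -0.0355, 0.1117]
tcp_rot: [-0.672, 3.068, -0.0]
wrist_force: [0.0, 0.1, 0.5]
width: 0.295
grip_force: 0.0
```

Emit:
{"fn": "play_rows", "kwargs": {
  "moves": [
    [[0, 0, 0, 0, 0, 0, 5], [0, 0, 0, 0, 0, 0, 5], [0, 0, 0, 0, 0, 0, 5], [0, 0, 0, 0, 0, 0, 5], [0, 0, 0, 0, 0, 0, 5]]
  ]
}}

```text
time: 3.9
tool_pos: [0.5024, -0.0356, 0.1117]
tcp_rot: [-0.672, 3.069, -0.001]
wrist_force: [-1.1, -0.6, 4.1]
width: 0.178
grip_force: 33.5
```

Emit:
{"fn": "play_rows", "kwargs": {
  "moves": [
    [[0, 0, 0, 0, 0.1, 0, 5], [0, 0, 0, 0, 0.1, 0, 5], [0, 0, 0, 0, 0.1, 0, 5], [0, 0, 0, 0, 0.1, 0, 5], [0, 0, 0, 0, 0.08, 0, 5]]
  ]
}}

```text
time: 4.32
tool_pos: [0.4818, 0.0092, 0.1117]
tcp_rot: [-0.673, 3.068, -0.0]
wrist_force: [-0.5, -3.0, 4.6]
width: 0.182
grip_force: 33.6
```

Emit:
{"fn": "play_rows", "kwargs": {
  "moves": [
    [[0, 0, 0, 0, 0.03, 0, 5], [0, 0, 0, 0, 0.03, 0, 5], [0, 0, 0, 0, 0.02, 0, 5], [0, 0, 0, 0, 0, 0, 5], [0, 0, 0, 0, 0, 0, 5]]
  ]
}}

```text
time: 4.73
tool_pos: [0.4801, 0.0131, 0.1117]
tcp_rot: [-0.675, 3.066, -0.01]
wrist_force: [3.8, -15.1, 0.7]
width: 0.18
grip_force: 33.1
```

Emit:
{"fn": "play_rows", "kwargs": {
  "moves": [
    [[0, 0, 0, 0, -0.02, 0, 5], [0, 0, 0, 0, 0, 0, 85], [0, 0, 0, 0, 0, 0, 85], [0, 0, 0, 0, 0, 0, 85], [0, 0, 0, 0, 0, 0, 85]]
  ]
}}

```text
time: 5.15
tool_pos: [0.4789, 0.0143, 0.1107]
tcp_rot: [0.673, -3.068, -0.001]
wrist_force: [0.8, 1.4, -1.0]
width: 0.74
grip_force: 0.0
```

Emit:
{"fn": "play_rows", "kwargs": {
  "moves": [
    [[0, 0, 0, 0, 0, 0, 85], [0, 0, 0, 0, 0, 0, 85], [0, 0, 0, 0, 0, -0.1, 85], [0, 0, 0, 0, 0, -0.3, 85], [0, 0, 0, 0, 0, -0.4, 85]]
  ]
}}

```text
time: 5.57
tool_pos: [0.4765, 0.0137, 0.1891]
tcp_rot: [0.67, -3.061, -0.003]
wrist_force: [0.7, -0.1, 0.9]
width: 0.998
grip_force: 0.0
```

Emit:
{"fn": "play_rows", "kwargs": {
  "moves": [
    [[0, 0, 0, 0, 0, -0.4, 85], [0, 0, 0, -0.4, 0, 0, 85], [0, 0, 0, 0.4, 0, 0, 85], [0, 0, 0, 0.4, 0, 0, 85], [0, 0, 0, 0.3, 0, 0, 85]]
  ]
}}

```text
time: 5.98
tool_pos: [0.4148, -0.0159, 0.2298]
tcp_rot: [0.673, -3.062, -0.002]
wrist_force: [0.8, -0.3, 0.2]
width: 0.994
grip_force: 0.0
```

Emit:
{"fn": "play_rows", "kwargs": {
  "moves": [
    [[0, 0, 0, 0, 0.4, 0, 85], [0, 0, 0, 0, 0.4, 0, 85], [0, 0, 0, 0, 0.4, 0, 85], [0, 0, 0, 0, 0.4, 0, 85], [0, 0, 0, 0, 0.4, 0, 85]]
  ]
}}

```text
time: 6.4
tool_pos: [0.3316, 0.1671, 0.2324]
tcp_rot: [-0.669, 3.068, 0.001]
wrist_force: [0.6, 0.7, 1.1]
width: 0.999
grip_force: 0.0
```

```bash
python3 - <<'E'
from workcell import vision; from h import *
c=vision.read_camera("top"); P=cloud(c); roi=np.zeros((384,512),bool); roi[160:275,205:350]=1
hsv=cv2.cvtColor(c["image"],cv2.COLOR_RGB2HSV); H,S,V=[hsv[...,i] for i in range(3)]
hd=roi&(S>60)&(V<130)&(H<30)
m=max(comps(roi&(P[...,2]>.125),5),key=np.sum); r=rect(c,m,.134); print(m.sum(),r)
a=np.radians(24.67); print("lid y",(np.array(r[0])-[510.4,-53.7])@[-np.sin(a),np.cos(a)])
cv2.imwrite("pics/c1.png",cv2.resize(c["image"][130:290,150:355,::-1],None,fx=3,fy=3,interpolation=cv2.INTER_CUBIC))
E
```

```text
190 ((479.2138977050781, 14.388566017150879), (78.90386199951172, 15.770332336425781), 24.466089248657227)
lid y 74.89071644805593
```

View pics/c1.png

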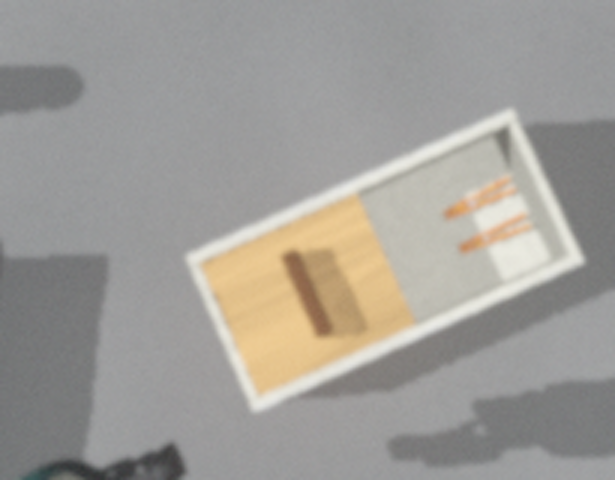

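The picture shows the lid flush against the left end over the funnel, with its handle at (308,293). Both pegs lie in the open right compartment at about (490,215), and the gripper is clear.

```bash
python3 -c "
from workcell import bot
print(bot.finish_job())"
```

```text
the job is handed in; nothing more can be done
None
```

The lid is fully home over the funnel's compartment (measured at 74.9 mm, fully home being 75 mm), the pegs' compartment is open, the gripper is clear, and the job is handed in; it returned no verdict.

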